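Charge the spacer feeder and hold its gate open at the mark

ROBOT

A 7-joint arm with a two-finger parallel gripper is mounted at the origin on the work surface. World frame = base frame: x ahead of the robot, y to its left, z up, the work surface at z = 0. Lengths are in m, angles in rad, forces in N, time in s.
With the tool pointing down it reaches from about 0.425 to 0.925 m from the base axis. Payload 6.8 kg.
Tool frame: the origin (TCP) lies on the centre line of the jaws, within the pads' length; the fingertips stand 8 mm ahead of it and the grasp point (between the pads) lies 11 mm behind it (bot.tips_ahead is the distance from the TCP to the fingertips, in m); z points along the fingers, y is the line along which they close (so a half turn about z gives the same grasp; the last joint's range is limited). The gripper opens to 85 mm and grips with 20 to 120 N. Pads are 22 mm wide; open, the fingers measure 114 mm over their backs; the gripper's body (76 mm by 85 mm) begins 54 mm behind the grasp point. The pads swing forward as they close: fully open they stand 13 mm farther back than shut.
Start: joints at [1.172, 0.477, 0.022, 1.555, -0.011, 1.109, -0.083], TCP at [0.194, -0.647, 0.239] pointing down, gripper open.
Joint ranges: [-2.96, 2.96], [-0.34, 2.1], [-1.41, 1.46], [0.24, 2.44], [-1.37, 4.51], [0.17, 1.92], [-2.96, 2.96]. Speed limits (rad/s): [2.39, 2.39, 3.14, 3.14, 3.14, 3.14, 3.14].

INTERFACE

Orientations are given as a unit quaternion [w, x, y, z].
In Python, from station import bot gives the robot as it stands.
- The arm moves only by the tool send_rows, never from a script. Its argument "deltas" is text: rows parted by semicolons, each of 4 numbers parted by spaces: the shift along the tool's x, y, z in m, then the turn about the tool's z in degrees. In form: x y z spin; .... A call has 1 to 5 rows; each row is the pose to reach, as a shift and turn from the pose commanded when the call began, along the tool's axes at that moment; what a row does not reach only later rows make up. A row lasts 1/10 s, in which the tool goes at most 50 mm and 8.59 degrees, less where a joint would pass 70% of its speed; a pose out of reach is approached as far as the arm can. A call with a gripper value outside its range is refused whole. "claw" is the opening, from 0 (shut) to 1 (fully open), set as the call begins (left out, the last holds). The fingers move at their own pace and stop on an object; "force" is the grip in N (left out, the last holds). Time passes only in rows, so rows that repeat a pose let the fingers close. It gives the time, the measured TCP pose, the force, the opening and the grip force at its end, in the units of the state.
- bot.get_obs(): the state, without advancing time (a new reading comes with each control period).
- bot.read_camera(name): name is "scene" or "side" or "wrist"; returns a dict with "img" (400x640x3 uint8, red, green, blue), "depth" (400x640 float32, m along the optical axis (not along the pixel's ray), 0 where there is no reading), "fx", "fy", "cx", "cy" (pixels), "camera_from_world" (4x4, takes a point from world to camera coordinates). Camera axes: x right, y up, looking along -z (the intrinsics and any distortion apply to the point x, -y, -z); pixel columns grow to the right and rows downward; lengths in m; the calibration is good to about 2 mm. The wrist camera is an equidistant fisheye: a pixel r from the principal point sees the ray r / f radians off the axis. A picture is of the moment at which its call begins.
- bot.hand_in(): hands the job in; it is judged then, once.
Trained networks look in a picture, given as the dict that the camera call returned (one of the last four; its "shot" number tells which), for a name from the list of things; names that differ only in an ending like _2 or _b are one class to them, and where a whole thing is asked for, a point or a joint stands for the part that bears it (a point fixed in the world has none). Each returns a list of dicts, best first, with "confidence" (0 to 1); they miss things now and then, are a little off and sometimes report something else, mostly with a low value. They report only what shows in the picture. A call takes as long as a camera call. They do not tell look-alikes from the thing itself.
- bot.masks_of(picture, query): "mask" (400x640 bool, what is visible of it).
- bot.landmark_of(picture, query): "xyz" ([x, y, z] in m, in world coordinates, good to about 4 mm: a listed point, or the origin of a listed thing).
The state is a dict: "t": time; "q": joint angles; "joint_vel": joint speeds; "joint_torque": joint torques, N m; "eef_pos": TCP position; "tool_rot": TCP orientation; "contact_force": force on the tool from outside, world axes, zero at the start; "torque": the same for the moment, N m; "gripper_width": opening from 0.0 (shut) to 1.0 (fully open); "grasp_force": force on a finger pad.
Only numpy, scipy, OpenCV 4.12 (cv2) and the standard library are available. Lean on these libraries where they do the work, as an engineer would, in place of code of your own. Each camera call takes 0.05 s, during which the arm holds its last target. There are 200 camera calls.

TASK

Tip all five sign spacers out of the scoop tray into the top of the feeder while its gate is shut, and stand the empty tray back upright on the bench. Then take the black handle of the feeder's spring-return gate with the gripper, pull the gate out until its pointer is level with the mark clamp's blade, and keep it there so that the spacers fall into the carton below: finish while still holding the handle, because the gate springs shut if let go. Leave the paint pot, cup and tape measure where they stand.

Things in the scene. Friction and masses are not known exactly. Their poses are not given: they have to be found in the camera images.
- mouth (a point): Centre of the feeder's open mouth at rim height, 175 mm above the bench. Fixed hopper: two 8 mm plywood cheeks with aluminium ramps between, mouth 150 mm along this frame's x, 124 mm along y, ramps narrowing in x to a 54 mm throat just above the gate, 90 mm below the rim. This frame's level -x axis is the way the gate pulls out, between two rails at y = +-66 mm, tops 85 mm up, ends 273 mm out.
- gate_handle (a point): Centre of the gate's black handle bar: 76 mm long along y, 14 mm thick in x (the pull direction), 20 mm tall; 128 mm above the bench and, gate shut, 160 mm from the mouth centre along -x. Two 8 mm posts, 34 mm either side of its middle, carry it; its underside is 33 mm above the steel gate plate. It can be pinched from above, fingers closing along x. Axes as mouth; moves with the gate.
- gate_pointer (a point): Tip of the small dark pointer bar (6 mm wide) on the gate plate at its +y edge, 87 mm above the bench; gate shut, it is 110 mm from the mouth centre along -x and 62 mm along +y. Axes as mouth; moves with the gate.
- mark (a point): The mark: foot of the 3 mm thin upright aluminium blade of a small black clamp (14 mm square, blade top 26 mm above the rail) fixed on the +y rail, 85 mm above the bench. Axes as mouth. It stands 62 to 82 mm farther out (-x) than the pointer of the shut gate; the gate is at the mark when pointer and blade have the same x.
- gate (a joint): How far the gate is pulled out, m: 0 shut, 0.1 at its end stop, which is beyond the mark. A spring draws it shut, about 3 N at 0 rising to 12 N at 0.08. The throat is fully clear from 0.060 on.
- carton: Fixed open cardboard carton under the feeder's throat, 190 mm in x, 116 mm in y, 55 mm tall, walls 4 mm; one end shows behind the feeder. Origin at the centre of its underside on the bench, 20 mm along +x from below the mouth centre; axes as mouth.
- tray_grip (a point): Centre of the wooden grip bar across the loose grey scoop tray: bar 92 mm long in y, 14 mm thick in x, 20 mm tall, centre 72 mm above the tray's underside, z up. Tray: 120 mm long in x, 92 mm wide in y, 4 mm walls 38 mm high at both sides and at the back (+x end); the -x end is open. The bar is 10 mm behind (+x of) the tray's middle. About 0.3 kg, 0.4 kg filled.
- tray_lip (a point): Middle of the front edge of the tray's floor, at its open end: 70 mm along -x from the grip bar's centre and 48 mm below it. The floor falls 9 degrees from here to the back. Axes as tray_grip.
- spacer0_c (a point): Centre of one of five identical loose aluminium sign spacers, plain round barrels 24 mm in diameter and 22 mm high, 22 g; it starts lying across the tray, by its back wall, so that it rolls out when the tray is tipped forward; y is the barrel's axis.
- spacer1_c (a point): Centre of one of five identical loose aluminium sign spacers, plain round barrels 24 mm in diameter and 22 mm high, 22 g; it starts lying across the tray, by its back wall, so that it rolls out when the tray is tipped forward; y is the barrel's axis.
- spacer2_c (a point): Centre of one of five identical loose aluminium sign spacers, plain round barrels 24 mm in diameter and 22 mm high, 22 g; it starts lying across the tray, by its back wall, so that it rolls out when the tray is tipped forward; y is the barrel's axis.
- spacer3_c (a point): Centre of one of five identical loose aluminium sign spacers, plain round barrels 24 mm in diameter and 22 mm high, 22 g; it starts lying across the tray, by its back wall, so that it rolls out when the tray is tipped forward; y is the barrel's axis.
- spacer4_c (a point): Centre of one of five identical loose aluminium sign spacers, plain round barrels 24 mm in diameter and 22 mm high, 22 g; it starts lying across the tray, by its back wall, so that it rolls out when the tray is tipped forward; y is the barrel's axis.
- pot: Bystander: grey lidded paint pot, 80 mm in diameter, 85 mm tall; origin at the centre of its underside.
- cup: Bystander: brown open cup, 72 mm in diameter at the rim, 90 mm tall; origin at the centre of its underside.
- tape: Bystander: black tape measure lying flat, about 75 mm by 68 mm and 32 mm tall; origin at its underside.
Mind the look-alikes: they are no part of the job. Leave any green, purple or red look-alike of the part that bears tray_grip alone.

How it is judged:
On the way, in this order (a step that is already met when the one before it is completed fails the run):
1. all five spacers are inside the feeder's hopper, on the shut gate (x of spacer0_c in the frame of mouth between -0.08 and 0.08 m and y of spacer0_c in the frame of mouth between -0.066 and 0.066 m and z of spacer0_c in the frame of mouth between -0.092 and -0.002 m and x of spacer1_c in the frame of mouth between -0.08 and 0.08 m and y of spacer1_c in the frame of mouth between -0.066 and 0.066 m and z of spacer1_c in the frame of mouth between -0.092 and -0.002 m and x of spacer2_c in the frame of mouth between -0.08 and 0.08 m and y of spacer2_c in the frame of mouth between -0.066 and 0.066 m and z of spacer2_c in the frame of mouth between -0.092 and -0.002 m and x of spacer3_c in the frame of mouth between -0.08 and 0.08 m and y of spacer3_c in the frame of mouth between -0.066 and 0.066 m and z of spacer3_c in the frame of mouth between -0.092 and -0.002 m and x of spacer4_c in the frame of mouth between -0.08 and 0.08 m and y of spacer4_c in the frame of mouth between -0.066 and 0.066 m and z of spacer4_c in the frame of mouth between -0.092 and -0.002 m and value of joint gate below 0.01 m), for 0.3 s.
2. the tray stands upright on the bench, let go, the spacers still in the hopper (height (world z) of tray_grip between 0.064 and 0.08 m and angle between tray_grip's own z axis and vertical below 0.1 rad and contact force between tray and the fingers below 0.1 N and x of spacer0_c in the frame of mouth between -0.08 and 0.08 m and y of spacer0_c in the frame of mouth between -0.066 and 0.066 m and z of spacer0_c in the frame of mouth between -0.092 and -0.002 m and x of spacer1_c in the frame of mouth between -0.08 and 0.08 m and y of spacer1_c in the frame of mouth between -0.066 and 0.066 m and z of spacer1_c in the frame of mouth between -0.092 and -0.002 m and x of spacer2_c in the frame of mouth between -0.08 and 0.08 m and y of spacer2_c in the frame of mouth between -0.066 and 0.066 m and z of spacer2_c in the frame of mouth between -0.092 and -0.002 m and x of spacer3_c in the frame of mouth between -0.08 and 0.08 m and y of spacer3_c in the frame of mouth between -0.066 and 0.066 m and z of spacer3_c in the frame of mouth between -0.092 and -0.002 m and x of spacer4_c in the frame of mouth between -0.08 and 0.08 m and y of spacer4_c in the frame of mouth between -0.066 and 0.066 m and z of spacer4_c in the frame of mouth between -0.092 and -0.002 m), for 0.2 s.
3. the gate is pulled out to the mark (x of gate_pointer in the frame of mark between -0.006 and 0.006 m), for 0.5 s.
At the end, for the whole second after the job is handed in: The gripper holds the gate (finger contact over 2 N) still, with its pointer within 6 mm of the mark's blade along the pull direction; all five spacers lie in the carton (centres under 60 mm above the bench); the tray stands upright on the bench, let go (all of step 3 and x of spacer0_c in the frame of carton between -0.095 and 0.095 m and y of spacer0_c in the frame of carton between -0.058 and 0.058 m and z of each of spacer0_c, spacer1_c, spacer2_c, spacer3_c, spacer4_c in the frame of carton below 0.06 m and x of spacer1_c in the frame of carton between -0.095 and 0.095 m and y of spacer1_c in the frame of carton between -0.058 and 0.058 m and x of spacer2_c in the frame of carton between -0.095 and 0.095 m and y of spacer2_c in the frame of carton between -0.058 and 0.058 m and x of spacer3_c in the frame of carton between -0.095 and 0.095 m and y of spacer3_c in the frame of carton between -0.058 and 0.058 m and x of spacer4_c in the frame of carton between -0.095 and 0.095 m and y of spacer4_c in the frame of carton between -0.058 and 0.058 m and height (world z) of tray_grip between 0.064 and 0.08 m and angle between tray_grip's own z axis and vertical below 0.1 rad and contact force between tray and the fingers below 0.1 N and contact force between gate and the fingers above 2 N and velocity of joint gate between -0.01 and 0.01 m/s); the arm keeps its last pose, push and grip.
It fails at once if the paint pot is shifted by more than 30 mm (distance of pot from where it was at the start of the episode above 0.03 m).
It fails at once if the cup is shifted by more than 30 mm (distance of cup from where it was at the start of the episode above 0.03 m).
It fails at once if the tape measure is shifted by more than 30 mm (distance of tape from where it was at the start of the episode above 0.03 m).
It also fails if it takes over 61 s, if anything falls off the work surface, if the arm or the gripper's body presses on something with over 40 N, if the wrist force passes 120 N, or if a joint passes its speed limit or range.

## Working session

There is one attempt and no reset: what is moved stays moved. The work goes in short steps, Python scripts to look and compute and a tool call to move; the robot and the scene stay as the last step left them, time stands still between calls to the robot, and variables do not carry over. Pictures are saved under pics/ and viewed, at most 10 in all, crops included, and the job is handed in when it is done.

Besides the shell and the picture viewer there is one more tool, called after "Request:" by a JSON object that holds its "fn" and its "kwargs", one argument or row to a line. send_rows: Moves the arm, as the interface text tells. Its arguments: {"type":"object","properties":{"deltas":{"type":"string"},"claw":{"type":"number"},"force":{"type":"number"}},"required":["deltas"]}

```bash
ls; mkdir -p pics
cat > h.py <<'E'
import numpy as np, cv2
from station import bot
def pix2w(p,u,v,d=None):
    d=p["depth"][int(v),int(u)] if d is None else d
    c=np.array([(u-p["cx"])/p["fx"]*d,-(v-p["cy"])/p["fy"]*d,-d,1])
    return (np.linalg.inv(p["camera_from_world"])@c)[:3]
def w2pix(p,X):
    c=p["camera_from_world"]@np.r_[X,1]
    return np.array([p["cx"]+p["fx"]*c[0]/-c[2], p["cy"]-p["fy"]*c[1]/-c[2]])
E
python3 - <<'E'
from h import *
names="mouth gate_handle gate_pointer mark tray_grip tray_lip spacer0_c carton pot cup tape".split()
for cam in ["scene","side"]:
    p=bot.read_camera(cam)
    cv2.imwrite(f"pics/{cam}0.png",p["img"][:,:,::-1])
    for n in names:
        for r in bot.landmark_of(p,n)[:6]:
            if r["confidence"]>.2: print(cam,n,round(r["confidence"],2),np.round(r["xyz"],3),np.round(w2pix(p,r["xyz"])))
o=bot.get_obs();print(o)
E
```

```text
pics
scene mouth 0.65 [ 0.565 -0.173  0.175] [258. 240.]
scene gate_handle 0.9 [ 0.55  -0.016  0.129] [304. 219.]
scene gate_pointer 0.57 [ 0.614 -0.061  0.085] [302. 249.]
scene mark 0.56 [0.613 0.01  0.087] [322. 237.]
scene mark 0.38 [ 0.382 -0.333 -0.001] [195. 243.]
scene tray_grip 0.87 [0.63  0.516 0.073] [451. 175.]
scene tray_grip 0.8 [0.449 0.331 0.07 ] [376. 161.]
scene tray_grip 0.72 [0.34  0.152 0.076] [317. 160.]
scene tray_grip 0.28 [0.431 0.341 0.019] [374. 165.]
scene tray_lip 0.85 [0.341 0.335 0.029] [359. 148.]
scene tray_lip 0.83 [0.439 0.44  0.028] [398. 154.]
scene tray_lip 0.8 [0.466 0.263 0.024] [362. 180.]
scene tray_lip 0.77 [0.266 0.142 0.026] [304. 155.]
scene tray_lip 0.56 [0.695 0.51  0.022] [458. 197.]
scene spacer0_c 0.6 [0.465 0.347 0.021] [381. 171.]
scene carton 0.43 [0.464 0.346 0.023] [381. 170.]
scene pot 0.84 [ 0.689  0.341 -0.003] [417. 222.]
scene pot 0.54 [0.432 0.337 0.025] [374. 165.]
scene cup 0.71 [ 0.385 -0.332  0.001] [196. 244.]
scene tape 0.77 [ 0.721  0.169 -0.   ] [382. 253.]
scene tape 0.69 [0.465 0.264 0.025] [362. 180.]
scene tape
[... 1114 characters left out ...]
: array([ 1.17190895,  0.47700856,  0.02244398,  1.55539493, -0.01150336,
        1.10928986, -0.08312193]), 'joint_vel': array([ 0.00206203,  0.00073707, -0.00129929, -0.00022316, -0.00026769,
       -0.00059074, -0.00066154]), 'joint_torque': array([-2.59796952e-04, -5.96349478e+01,  1.60630032e+00, -2.81554002e+01,
        1.25220229e-02,  1.71412714e-03, -4.18173681e-05]), 'eef_pos': array([ 0.19351522, -0.64668997,  0.23930516]), 'tool_rot': array([1.42809252e-05, 9.89454996e-01, 1.44840641e-01, 1.33616335e-06]), 'contact_force': array([0.29193107, 0.07054332, 0.28604414]), 'torque': array([ 0.01082933, -0.00255695, -0.02779763]), 'grasp_force': 0.0, 'gripper_width': 0.9996754269267751}
```

View pics/scene0.png

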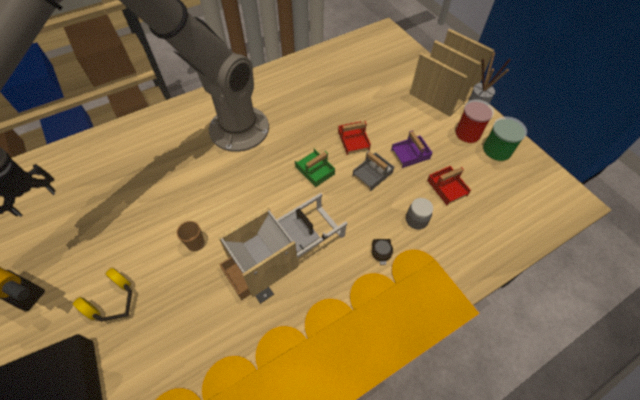

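View pics/side0.png

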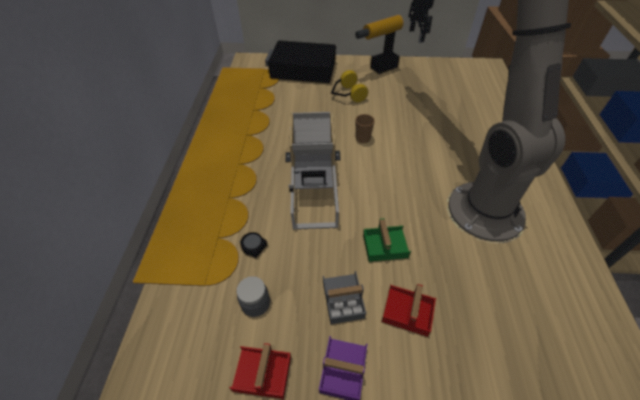

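The scene shows three groups of trays: green (315,167), red (354,137) and (449,184), purple (411,149) and plain grey with spacers (374,170 scene; 345,298 side). The grey one fits, since it is the only uncoloured tray and the only one holding spacers. I'll confirm it in a crop and plan the hover.

```bash
cat >> h.py <<'E'
from scipy.spatial.transform import Rotation as R
def rot(o): return R.from_quat(np.roll(o["tool_rot"],-1)).as_matrix()
def rel(X,ydir=None,o=None):
    """deltas in tool axes (m) and spin (deg) to put TCP at X with tool y along ydir (mod 180)"""
    o=o or bot.get_obs(); M=rot(o); d=M.T@(np.array(X)-o["eef_pos"]); s=0
    if ydir is not None:
        y=M.T@np.r_[ydir,0]; s=np.degrees(np.arctan2(-y[0],y[1])); s=(s+90)%180-90
    return np.round(np.r_[d*1000,s],1)
E
python3 - <<'E'
from h import *
p=bot.read_camera("scene");q=bot.read_camera("side")
a=cv2.resize(p["img"][125:215,310:460],None,fx=4,fy=4,interpolation=3)
b=cv2.resize(q["img"][255:345,300:400],None,fx=4,fy=4,interpolation=3)
cv2.imwrite("pics/crop.png",np.hstack([a,b])[:,:800,::-1])
for X in [(.5,-.3,.3),(.6,0,.3),(.45,.3325,.3),(.45,.3325,.2)]: print(rel(X,(.19,-.98)))
E
```

```text
[ 393.  -244.3  -60.7    5.7]
[ 574.8 -503.   -60.7    5.7]
[ 526.4 -864.6  -60.7    5.7]
[ 526.4 -864.6   39.3    5.7]
```

View pics/crop.png

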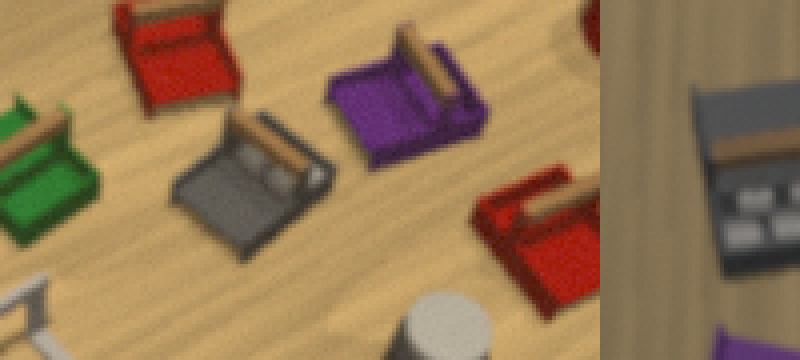

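The crop confirms it: the grey tray with light spacers at its back has its open lip toward the feeder. Moving there now.

Request:
{"fn": "send_rows", "kwargs": {
  "deltas": "0.039 -0.024 -0.012 0;0.078 -0.048 -0.024 0;0.118 -0.073 -0.036 0;0.157 -0.098 -0.048 0;0.197 -0.122 -0.06 0",
  "claw": 1
}}

```text
t: 1.8
eef_pos: [0.3482, -0.4718, 0.3]
tool_rot: [0.0, 0.989, 0.145, 0.0]
contact_force: [-0.3, 0.3, -0.1]
gripper_width: 1.003
grasp_force: 0.0
```

Request:
{"fn": "send_rows", "kwargs": {
  "deltas": "0.04 -0.025 0 0;0.08 -0.05 0 0;0.12 -0.075 0 0;0.16 -0.1 0 0;0.196 -0.122 0 0"
}}

```text
t: 2.3
eef_pos: [0.5015, -0.2981, 0.2997]
tool_rot: [0.0, 0.989, 0.145, 0.0]
contact_force: [-0.2, -0.8, -0.3]
gripper_width: 1.004
grasp_force: 0.0
```

Request:
{"fn": "send_rows", "kwargs": {
  "deltas": "0.028 -0.04 0 0;0.056 -0.08 0 0;0.084 -0.12 0 0;0.112 -0.16 0 0;0.14 -0.2 0 0"
}}

```text
t: 2.8
eef_pos: [0.5773, -0.0667, 0.2996]
tool_rot: [0.0, 0.989, 0.145, 0.0]
contact_force: [0.6, -1.2, -0.3]
gripper_width: 1.0
grasp_force: 0.0
```

Request:
{"fn": "send_rows", "kwargs": {
  "deltas": "0.02 -0.03 0 0;0.042 -0.06 0 0;0.036 -0.105 0 0;0.03 -0.15 0 0;0.024 -0.195 0 0"
}}

```text
t: 3.3
eef_pos: [0.5432, 0.1267, 0.2993]
tool_rot: [-0.0, 0.989, 0.145, 0.0]
contact_force: [0.3, 0.7, 0.6]
gripper_width: 0.998
grasp_force: 0.0
```

Request:
{"fn": "send_rows", "kwargs": {
  "deltas": "-0.006 -0.045 0 2;-0.012 -0.09 0 4;-0.018 -0.135 0.03 6;-0.024 -0.17 0.07 6;-0.029 -0.19 0.1 6"
}}

```text
t: 3.8
eef_pos: [0.4607, 0.3015, 0.1989]
tool_rot: [-0.001, 0.996, 0.094, 0.001]
contact_force: [0.4, 0.2, 0.4]
gripper_width: 0.998
grasp_force: 0.0
```

```bash
cat > w.py <<'E'
from h import *
def wpix(p,X):
    c=p["camera_from_world"]@np.r_[X,1]; v=np.array([c[0],-c[1],-c[2]]); r=np.hypot(v[0],v[1]); th=np.arctan2(r,v[2])
    return np.array([p["cx"]+p["fx"]*th*v[0]/r,p["cy"]+p["fy"]*th*v[1]/r])
E
python3 - <<'E'
from w import *
o=bot.get_obs();print(o["t"],o["eef_pos"],rot(o)[:,1])
for cam in ["wrist","scene","side"]:
    p=bot.read_camera(cam)
    if cam=="wrist": cv2.imwrite("pics/w1.png",p["img"][:,:,::-1]); print(p["cx"],p["cy"],p["fx"])
    for n in ["tray_grip","tray_lip","spacer0_c","pot"]:
        for r in bot.landmark_of(p,n)[:5]:
            if r["confidence"]>.3 and (n=="pot" or np.hypot(*(r["xyz"][:2]-np.array([.455,.31])))<.09): print(cam,n,round(r["confidence"],2),np.round(r["xyz"],3))
E
```

```text
3.8 [0.46068056 0.30148657 0.1989236 ] [ 0.18695848 -0.98236666 -0.00150861]
318.906832936426 204.40767925770487 309.70691628693146
wrist tray_grip 0.58 [0.449 0.332 0.075]
wrist tray_lip 0.83 [0.465 0.264 0.024]
wrist spacer0_c 0.51 [0.46  0.345 0.026]
wrist pot 0.58 [ 0.612 -0.057  0.087]
scene tray_grip 0.6 [0.452 0.331 0.07 ]
scene tray_lip 0.86 [0.468 0.261 0.025]
scene spacer0_c 0.57 [0.466 0.345 0.024]
scene pot 0.73 [ 0.689  0.341 -0.005]
side tray_grip 0.87 [0.453 0.332 0.072]
side tray_grip 0.7 [0.469 0.373 0.023]
side spacer0_c 0.64 [0.463 0.349 0.024]
side pot 0.61 [0.688 0.343 0.006]
```

View pics/w1.png

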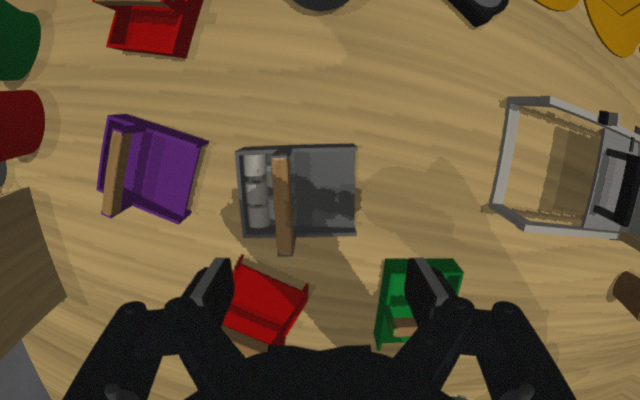

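Run:
```python
from w import *
print(rel((.451,.332,.0615),(.2,-.98)))
```

```text
[ -4.6 -34.7 138.   -0.9]
```

Request:
{"fn": "send_rows", "kwargs": {
  "deltas": "-0.003 -0.02 0.035 0;-0.005 -0.034 0.07 -0.5;-0.005 -0.035 0.105 -0.5;-0.005 -0.035 0.13 -0.5;-0.005 -0.035 0.138 -0.5",
  "claw": 0.6
}}

```text
t: 5.05
eef_pos: [0.4489, 0.3312, 0.0587]
tool_rot: [0.001, 0.995, 0.097, -0.002]
contact_force: [1.1, -0.7, 1.0]
gripper_width: 0.597
grasp_force: 0.0
```

Request:
{"fn": "send_rows", "kwargs": {
  "deltas": "0 0 0 0;0 0 0 0;0 0 0 0;0 0 0 0;0 0 0 0",
  "claw": 0,
  "force": 50
}}

```text
t: 5.55
eef_pos: [0.4514, 0.333, 0.0629]
tool_rot: [-0.001, 0.995, 0.097, 0.001]
contact_force: [-1.2, -0.8, 6.9]
gripper_width: 0.157
grasp_force: 51.0
```

Request:
{"fn": "send_rows", "kwargs": {
  "deltas": "0 0 0 0;0 0 0 0;0 0 -0.01 0;0 0 -0.02 0;0 0 -0.03 0"
}}

```text
t: 6.05
eef_pos: [0.4501, 0.3321, 0.0921]
tool_rot: [0.0, 0.995, 0.097, -0.0]
contact_force: [0.1, -0.4, -4.5]
gripper_width: 0.156
grasp_force: 49.3
```

Run:
```python
from w import *
o=bot.get_obs();print(o["t"],o["eef_pos"],rot(o)[:,1],o["gripper_width"])
for cam in ["wrist","scene","side"]:
    p=bot.read_camera(cam)
    if cam=="side": cv2.imwrite("pics/s2.png",cv2.resize(p["img"][220:360,260:440],None,fx=3,fy=3)[:,:,::-1])
    for n in ["tray_grip","tray_lip","spacer0_c","mouth"]:
        for r in bot.landmark_of(p,n)[:5]:
            if r["confidence"]>.3 and (n=="mouth" or np.hypot(*(r["xyz"][:2]-np.array([.455,.31])))<.09): print(cam,n,round(r["confidence"],2),np.round(r["xyz"],3))
```

```text
6.05 [0.45009899 0.33210835 0.092051  ] [ 1.93517080e-01 -9.81096882e-01  2.19216244e-04] 0.15646176860648894
wrist tray_grip 0.8 [0.446 0.332 0.102]
wrist tray_grip 0.33 [0.414 0.358 0.052]
wrist tray_lip 0.74 [0.464 0.263 0.048]
wrist spacer0_c 0.92 [0.459 0.345 0.056]
scene tray_grip 0.92 [0.447 0.33  0.098]
scene tray_lip 0.94 [0.461 0.262 0.055]
scene spacer0_c 0.45 [0.465 0.345 0.054]
scene mouth 0.93 [ 0.563 -0.174  0.175]
side tray_grip 0.58 [0.468 0.373 0.048]
side tray_grip 0.57 [0.451 0.332 0.097]
side tray_lip 0.88 [0.457 0.26  0.052]
side spacer0_c 0.42 [0.464 0.347 0.049]
side mouth 0.68 [ 0.566 -0.172  0.174]
```

View pics/s2.png

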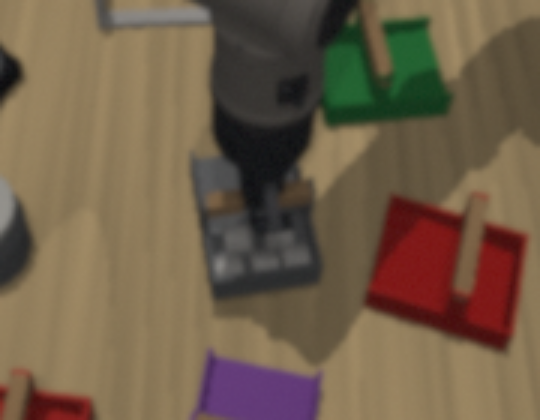

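Tray is held with all spacers in the back. Lifting, then carrying it gently.

Run:
```python
from w import *
print(rel((.45,.332,.258),(.096,-.995)),rel((.5616,-.138,.258),(.096,-.995)))
```

```text
[  -0.4    0.3 -166.8    5.7] [  18.1  483.1 -166.8    5.7]
```

Request:
{"fn": "send_rows", "kwargs": {
  "deltas": "0 0 -0.02 0;0 0 -0.05 0;0 0 -0.08 0;0 0 -0.11 0;0 0 -0.14 0"
}}

```text
t: 7.3
eef_pos: [0.45, 0.3322, 0.2324]
tool_rot: [0.0, 0.995, 0.097, -0.0]
contact_force: [0.9, 0.0, -4.2]
gripper_width: 0.153
grasp_force: 49.4
```

Request:
{"fn": "send_rows", "kwargs": {
  "deltas": "0 0.01 -0.01 0;0.001 0.03 -0.018 0;0.002 0.06 -0.023 0;0.003 0.095 -0.026 0;0.005 0.13 -0.026 0"
}}

```text
t: 7.8
eef_pos: [0.4802, 0.2036, 0.2566]
tool_rot: [0.0, 0.995, 0.097, -0.0]
contact_force: [1.7, 0.5, -4.2]
gripper_width: 0.154
grasp_force: 49.4
```

Request:
{"fn": "send_rows", "kwargs": {
  "deltas": "0.001 0.037 0 0;0.003 0.075 0 1;0.005 0.113 0 2;0.006 0.15 0 3;0.007 0.187 0 4"
}}

```text
t: 8.3
eef_pos: [0.5227, 0.0211, 0.2561]
tool_rot: [0.0, 0.998, 0.062, -0.001]
contact_force: [0.9, 0.5, -4.6]
gripper_width: 0.149
grasp_force: 49.4
```

Request:
{"fn": "send_rows", "kwargs": {
  "deltas": "0.002 0.037 0 0;0.004 0.071 0 0;0.006 0.1 0 0;0.007 0.123 0 0;0.008 0.14 0 0"
}}

```text
t: 8.8
eef_pos: [0.5476, -0.1173, 0.2558]
tool_rot: [0.0, 0.998, 0.061, -0.001]
contact_force: [-0.3, 0.1, -4.8]
gripper_width: 0.155
grasp_force: 49.3
```

```bash
cat > look.py <<'E'
from w import *
import sys
o=bot.get_obs();print(o["t"],o["eef_pos"],rot(o)[:,1],o["gripper_width"],o["contact_force"])
for cam in ["wrist","scene","side"]:
    p=bot.read_camera(cam)
    for n in ["tray_grip","tray_lip","spacer0_c","mouth","gate_handle","gate_pointer","mark"]:
        for r in bot.landmark_of(p,n)[:5]:
            if r["confidence"]>.4 and np.hypot(*(r["xyz"][:2]-np.array([.56,-.13])))<.2: print(cam,n,round(r["confidence"],2),np.round(r["xyz"],3))
    if cam in sys.argv[1:]: cv2.imwrite(f"pics/{cam}_{o['t']:.2f}.png",p["img"][:,:,::-1])
print("rel bar-at -35",rel((.5616,-.138,.252),(.096,-.995)))
E
python3 look.py side wrist; ls pics
```

```text
8.8 [ 0.54764125 -0.11727359  0.25580509] [ 1.21916584e-01 -9.92540232e-01  4.84412339e-04] 0.1546234472376496 [-0.25369571  0.10545634 -4.83987836]
wrist tray_grip 0.95 [ 0.544 -0.118  0.268]
wrist tray_lip 0.59 [ 0.556 -0.186  0.212]
wrist spacer0_c 0.58 [ 0.562 -0.104  0.217]
wrist gate_handle 0.63 [ 0.55  -0.014  0.13 ]
wrist gate_pointer 0.58 [ 0.61  -0.058  0.086]
wrist mark 0.59 [0.614 0.019 0.084]
scene tray_grip 0.56 [ 0.548 -0.112  0.264]
scene tray_lip 0.68 [ 0.561 -0.182  0.221]
scene mouth 0.85 [ 0.564 -0.175  0.174]
scene gate_handle 0.89 [ 0.551 -0.016  0.128]
scene gate_pointer 0.69 [ 0.611 -0.058  0.087]
side tray_grip 0.6 [ 0.549 -0.111  0.267]
side tray_lip 0.58 [ 0.554 -0.187  0.217]
side mouth 0.62 [ 0.564 -0.174  0.174]
side gate_pointer 0.68 [ 0.613 -0.057  0.088]
rel bar-at -35 [ 9.7 25.2  5.3  1.7]
crop.png
s2.png
scene0.png
side0.png
side_8.80.png
w1.png
wrist_8.80.png
```

Request:
{"fn": "send_rows", "kwargs": {
  "deltas": "0.003 0.006 0 0;0.007 0.014 0 1;0.009 0.021 0.003 1.7;0.01 0.026 0.007 1.7;0.01 0.026 0.012 1.7"
}}

```text
t: 10.5
eef_pos: [0.5621, -0.1402, 0.2447]
tool_rot: [0.0, 0.999, 0.047, -0.0]
contact_force: [0.0, 0.2, -4.7]
gripper_width: 0.156
grasp_force: 49.4
```

Request:
{"fn": "send_rows", "kwargs": {
  "deltas": "0 0 0.002 0;0 0 0.004 0;0 0 0.006 0;0 0 0.008 0;0 0 0.01 0",
  "force": 20
}}

```text
t: 11.0
eef_pos: [0.5625, -0.1393, 0.2371]
tool_rot: [0.0, 0.999, 0.047, 0.001]
contact_force: [-6.1, -2.2, 14.2]
gripper_width: 0.156
grasp_force: 52.8
```

Request:
{"fn": "send_rows", "kwargs": {
  "deltas": "0 0 -0.001 0;0 0 0 0;0 0.001 0 0;0 0.003 0.002 0;0 0.005 0.004 0",
  "force": 20,
  "claw": 0
}}

```text
t: 11.5
eef_pos: [0.5637, -0.143, 0.2346]
tool_rot: [-0.0, 0.999, 0.048, 0.002]
contact_force: [-7.2, 2.1, 22.2]
gripper_width: 0.156
grasp_force: 68.2
```

```bash
python3 look.py side wrist
```

```text
11.5 [ 0.56372803 -0.14298706  0.2345733 ] [ 9.52437805e-02 -9.95453936e-01 -2.89881770e-04] 0.1564555885435019 [-7.23986622  2.12410264 22.16088715]
wrist tray_grip 0.55 [ 0.561 -0.144  0.244]
wrist tray_lip 0.7 [ 0.57  -0.208  0.187]
wrist spacer0_c 0.58 [ 0.576 -0.131  0.201]
wrist gate_handle 0.72 [ 0.546 -0.015  0.13 ]
wrist mark 0.61 [0.609 0.018 0.085]
scene tray_grip 0.65 [ 0.562 -0.143  0.242]
scene tray_grip 0.56 [ 0.586 -0.103  0.195]
scene tray_lip 0.66 [ 0.571 -0.212  0.196]
scene spacer0_c 0.54 [ 0.58  -0.127  0.197]
scene mouth 0.74 [ 0.561 -0.174  0.173]
scene gate_handle 0.95 [ 0.547 -0.018  0.126]
scene gate_pointer 0.84 [ 0.614 -0.061  0.086]
scene mark 0.54 [0.615 0.009 0.086]
side tray_grip 0.77 [ 0.564 -0.142  0.243]
side tray_lip 0.68 [ 0.567 -0.212  0.191]
side spacer0_c 0.53 [ 0.577 -0.127  0.194]
side gate_handle 0.93 [ 0.552 -0.016  0.129]
side gate_pointer 0.69 [ 0.615 -0.058  0.084]
rel bar-at -35 [ -1.6  -4.8 -17.1  -0. ]
```

The fingers hold position rigidly, so the bar won't rotate under a lower force setting. I'll open the jaw gap slightly so the bar can rock between the fingers while I follow the tipping arc.

Request:
{"fn": "send_rows", "kwargs": {
  "deltas": "0 0.001 -0.002 0;0 0.002 -0.001 0;0 0.004 0.001 0;0 0.006 0.002 0;0 0.008 0.003 0",
  "claw": 0.21
}}

```text
t: 13.2
eef_pos: [0.5639, -0.1528, 0.2283]
tool_rot: [0.0, 0.999, 0.047, 0.001]
contact_force: [1.8, -3.0, 1.8]
gripper_width: 0.207
grasp_force: 1.9
```

```bash
python3 look.py side wrist | grep -v -E "gate|mark|rel"
```

```text
13.2 [ 0.56389483 -0.15283229  0.22834994] [ 0.09424403 -0.9955486   0.00102156] 0.20748038352512907 [ 1.80297581 -3.01174528  1.78320138]
wrist tray_grip 0.97 [ 0.561 -0.154  0.236]
wrist tray_lip 0.76 [ 0.568 -0.208  0.172]
wrist spacer0_c 0.79 [ 0.575 -0.132  0.192]
scene tray_grip 0.9 [ 0.562 -0.151  0.235]
scene tray_grip 0.65 [ 0.616 -0.061  0.082]
scene tray_lip 0.61 [ 0.571 -0.216  0.178]
scene spacer0_c 0.61 [ 0.579 -0.138  0.19 ]
scene mouth 0.76 [ 0.564 -0.174  0.178]
side tray_grip 0.96 [ 0.566 -0.15   0.238]
side tray_lip 0.77 [ 0.564 -0.214  0.177]
side tray_lip 0.73 [ 0.557 -0.134  0.192]
```

Tilt is about 10° and following as planned. Continuing to roughly 30°.

Request:
{"fn": "send_rows", "kwargs": {
  "deltas": "0 0.005 0.004 0;0 0.009 0.008 0;0 0.013 0.013 0;0 0.017 0.018 0;0 0.02 0.022 0",
  "claw": 0.26
}}

```text
t: 14.9
eef_pos: [0.5646, -0.1717, 0.2053]
tool_rot: [-0.0, 0.999, 0.048, -0.001]
contact_force: [-0.1, -0.6, -0.4]
gripper_width: 0.257
grasp_force: 3.4
```

```bash
python3 look.py side wrist | grep -v -E "gate|mark|rel"; ls pics
```

```text
14.9 [ 0.56464738 -0.17172051  0.20528966] [ 9.49798076e-02 -9.95478872e-01 -8.07335021e-04] 0.2569098711317736 [-0.10781483 -0.55634878 -0.41626094]
wrist tray_lip 0.63 [ 0.57  -0.201  0.13 ]
wrist mouth 0.71 [ 0.596 -0.17   0.096]
scene tray_grip 0.78 [ 0.566 -0.171  0.211]
scene tray_lip 0.85 [ 0.571 -0.2    0.137]
scene spacer0_c 0.46 [ 0.567 -0.203  0.136]
scene mouth 0.62 [ 0.562 -0.176  0.176]
side tray_grip 0.63 [ 0.565 -0.171  0.214]
crop.png
s2.png
scene0.png
side0.png
side_11.50.png
side_13.20.png
side_14.90.png
side_8.80.png
w1.png
wrist_11.50.png
wrist_13.20.png
wrist_14.90.png
wrist_8.80.png
```

Run:
```python
import cv2,numpy as np
a=cv2.imread("pics/wrist_14.90.png")[60:330,150:500];b=cv2.imread("pics/side_14.90.png")[80:215,240:385]
a=cv2.resize(a,(518,400));b=cv2.resize(b,(282,262));c=np.zeros((400,800,3),np.uint8);c[:,:518]=a;c[:262,518:]=b
cv2.imwrite("pics/c1.png",c)
```

```text
(no output)
```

View pics/c1.png

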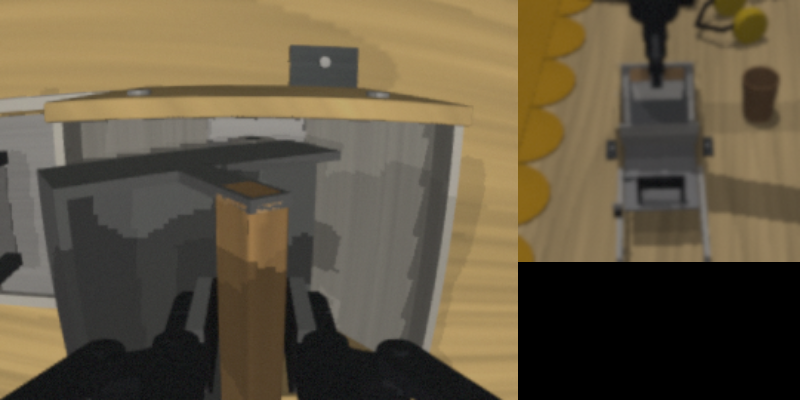

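The tray's back is empty, so the spacers have rolled out. Closing on the bar and lifting the tray out.

Request:
{"fn": "send_rows", "kwargs": {
  "deltas": "0 0 0 0;0 0 0 0;0 0 0 0;0 0 0 0;0 0 -0.003 0",
  "claw": 0,
  "force": 60
}}

```text
t: 16.6
eef_pos: [0.565, -0.1714, 0.209]
tool_rot: [-0.0, 0.999, 0.048, -0.0]
contact_force: [0.3, 0.4, -3.2]
gripper_width: 0.219
grasp_force: 58.5
```

Request:
{"fn": "send_rows", "kwargs": {
  "deltas": "0 -0.001 -0.01 0;0 -0.003 -0.025 0;0 -0.005 -0.045 0;0 -0.005 -0.07 0;0 -0.005 -0.1 0"
}}

```text
t: 17.1
eef_pos: [0.5641, -0.166, 0.3104]
tool_rot: [-0.0, 0.999, 0.048, -0.001]
contact_force: [-0.1, 0.1, -3.9]
gripper_width: 0.222
grasp_force: 58.9
```

```bash
python3 look.py scene wrist| grep -v -E "gate|mark|rel"
python3 - <<'E'
from w import *
for c in ["scene","side","wrist"]:
    p=bot.read_camera(c)
    for r in bot.landmark_of(p,"spacer0_c")+bot.landmark_of(p,"spacer3_c"): print(c,round(r["confidence"],2),np.round(r["xyz"],3))
    if c=="scene": cv2.imwrite("pics/c2.png",np.hstack([cv2.resize(p["img"][200:310,200:320],(430,394))[:,:,::-1],cv2.resize(cv2.imread("pics/"+sorted(__import__("os").listdir("pics"),key=lambda f:__import__("os").path.getmtime("pics/"+f) if f.startswith("wrist") else 0)[-1])[60:395,120:434],(370,394))]))
E
```

```text
17.1 [ 0.56408934 -0.16600115  0.31041092] [ 9.58713321e-02 -9.95393548e-01 -6.10932701e-04] 0.22178252713890348 [-0.10668824  0.12465728 -3.88543218]
wrist tray_grip 0.64 [ 0.557 -0.166  0.321]
wrist tray_lip 0.96 [ 0.566 -0.202  0.238]
wrist spacer0_c 0.56 [ 0.575 -0.169  0.101]
scene tray_grip 0.69 [ 0.566 -0.167  0.312]
scene spacer0_c 0.43 [ 0.578 -0.166  0.097]
scene mouth 0.89 [ 0.561 -0.174  0.176]
side tray_grip 0.93 [ 0.566 -0.164  0.318]
side tray_lip 0.68 [ 0.565 -0.204  0.238]
side mouth 0.96 [ 0.564 -0.172  0.176]
scene 0.46 [ 0.579 -0.166  0.097]
scene 0.38 [ 0.565 -0.174  0.173]
scene 0.17 [ 0.539 -0.199  0.099]
scene 0.38 [ 0.569 -0.194  0.096]
side 0.61 [ 0.562 -0.193  0.096]
wrist 0.42 [ 0.613 -0.061  0.085]
```

View pics/c2.png

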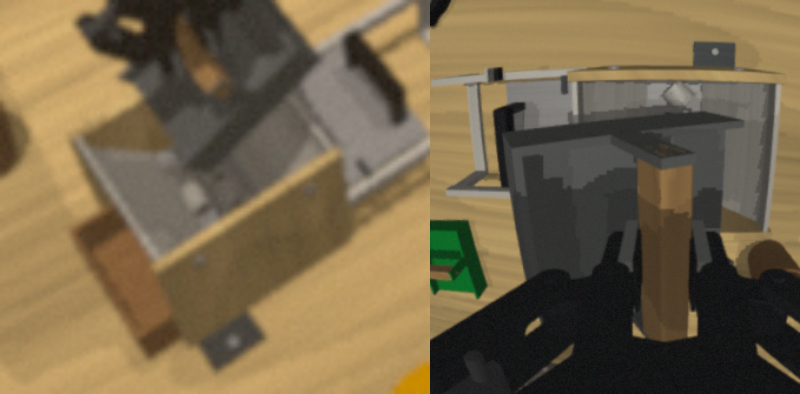

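Spacers are in the hopper and the tray is jammed tilted but held. Carrying it back to its original spot.

Run:
```python
from w import *
print(rel((.455,.27,.26)),rel((.455,.27,.115)))
p=bot.read_camera("scene")
```

```text
[ -67.6 -445.1   49.3    0. ] [ -67.6 -445.1  194.3    0. ]
```

Request:
{"fn": "send_rows", "kwargs": {
  "deltas": "-0.003 -0.02 0 0;-0.008 -0.055 0 0;-0.014 -0.095 0 0;-0.021 -0.135 0 0;-0.027 -0.175 0 0"
}}

```text
t: 19.3
eef_pos: [0.5205, 0.0064, 0.3095]
tool_rot: [0.0, 0.999, 0.047, 0.0]
contact_force: [-0.1, -0.2, -3.9]
gripper_width: 0.224
grasp_force: 60.0
```

Request:
{"fn": "send_rows", "kwargs": {
  "deltas": "-0.006 -0.04 0 0;-0.012 -0.08 0 0;-0.018 -0.12 0.01 0;-0.024 -0.16 0.03 0;-0.029 -0.195 0.055 0"
}}

```text
t: 19.8
eef_pos: [0.4736, 0.1988, 0.255]
tool_rot: [-0.001, 0.999, 0.048, 0.002]
contact_force: [0.0, -0.2, -3.5]
gripper_width: 0.215
grasp_force: 60.0
```

Request:
{"fn": "send_rows", "kwargs": {
  "deltas": "-0.004 -0.03 0.03 0;-0.008 -0.055 0.06 0;-0.011 -0.07 0.09 0;-0.012 -0.075 0.115 0;-0.012 -0.075 0.13 0"
}}

```text
t: 20.3
eef_pos: [0.4535, 0.2705, 0.1225]
tool_rot: [0.0, 0.999, 0.049, -0.001]
contact_force: [-0.3, -0.1, -2.8]
gripper_width: 0.221
grasp_force: 59.9
```

```bash
cat > tr.py <<'E'
from w import *
o=bot.get_obs();print(o["t"],o["eef_pos"],o["gripper_width"],o["contact_force"])
for c in ["wrist","scene","side"]:
    p=bot.read_camera(c)
    for n in ["tray_grip","tray_lip","spacer0_c"]:
      for r in bot.landmark_of(p,n):
        X=r["xyz"]
        if r["confidence"]>.15 and (np.hypot(*(X[:2]-np.array([.46,.28])))<.1 or n[0]=="s"): print(c,n,round(r["confidence"],2),np.round(X,3))
    if c=="scene":
        m=bot.masks_of(p,"spacer0_c"); print([(round(x["confidence"],2),x["mask"].sum()) for x in m])
        cv2.imwrite("pics/hop_%.1f.png"%o["t"],cv2.resize(p["img"][205:275,215:345],(780,420),interpolation=2)[:,:,::-1])
E
python3 tr.py
```

```text
20.3 [0.45348047 0.27048901 0.1225272 ] 0.22101482078420231 [-0.30320173 -0.0933664  -2.81962663]
wrist tray_grip 0.8 [0.453 0.269 0.132]
wrist tray_lip 0.9 [0.457 0.234 0.048]
wrist spacer0_c 0.25 [0.451 0.271 0.133]
scene tray_lip 0.63 [0.462 0.23  0.055]
scene spacer0_c 0.63 [ 0.579 -0.169  0.098]
[(0.54, np.int64(1042))]
side tray_grip 0.88 [0.458 0.273 0.135]
side tray_lip 0.61 [0.455 0.233 0.055]
```

Request:
{"fn": "send_rows", "kwargs": {
  "deltas": "0 0 0.01 0;0 0 0.02 0;0 0 0.028 0;0 0 0.032 0;0 0 0.035 0"
}}

```text
t: 21.45
eef_pos: [0.4545, 0.2705, 0.0891]
tool_rot: [-0.0, 0.999, 0.048, -0.0]
contact_force: [-0.3, 1.8, -1.7]
gripper_width: 0.219
grasp_force: 58.5
```

Request:
{"fn": "send_rows", "kwargs": {
  "deltas": "0 -0.006 0.002 0;0 -0.014 0.005 0;0 -0.022 0.01 0;0 -0.03 0.015 0;0 -0.038 0.02 0",
  "claw": 0.27
}}

```text
t: 21.95
eef_pos: [0.4511, 0.3078, 0.0689]
tool_rot: [0.0, 0.999, 0.048, 0.0]
contact_force: [0.5, -2.6, 1.2]
gripper_width: 0.272
grasp_force: 1.3
```

```bash
python3 tr.py
```

```text
21.95 [0.45107075 0.30782505 0.06886145] 0.2719590528287909 [ 0.51698005 -2.60735231  1.19035984]
wrist tray_grip 0.72 [0.451 0.3   0.074]
wrist tray_lip 0.77 [0.461 0.231 0.021]
scene tray_grip 0.75 [0.45  0.304 0.068]
scene tray_lip 0.8 [0.46  0.236 0.024]
scene spacer0_c 0.6 [ 0.579 -0.164  0.095]
scene spacer0_c 0.49 [ 0.541 -0.197  0.097]
[]
side tray_grip 0.6 [0.452 0.306 0.07 ]
side tray_lip 0.78 [0.454 0.233 0.024]
side spacer0_c 0.3 [0.685 0.343 0.007]
```

View pics/hop_20.3.png

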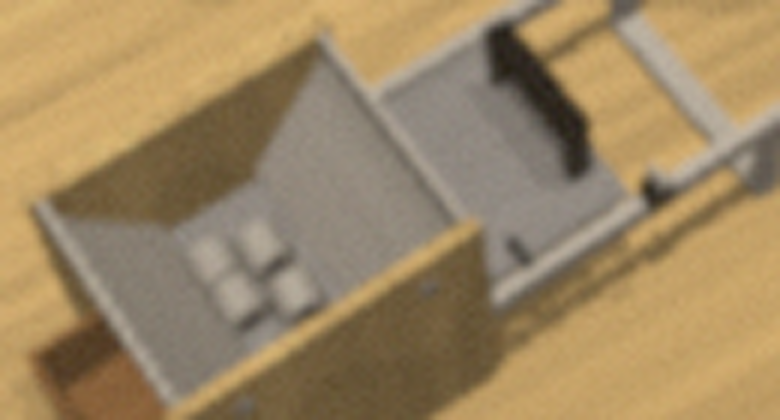

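The picture shows four spacers on the gate at (210,255), (240,295), (265,240) and (295,290); the fifth may be hidden by the near cheek. The tray is now flat on the bench. I'll release, rise, and check the hopper from above on the way to the handle.

Request:
{"fn": "send_rows", "kwargs": {
  "deltas": "0 0.004 0 0;0 0.004 0 0;0 0.004 0 0;0 0.004 0 0;0 0.004 -0.004 0",
  "claw": 0.6
}}

```text
t: 23.1
eef_pos: [0.4511, 0.3035, 0.073]
tool_rot: [0.0, 0.999, 0.048, -0.0]
contact_force: [-0.0, -0.6, 0.0]
gripper_width: 0.599
grasp_force: 0.0
```

Request:
{"fn": "send_rows", "kwargs": {
  "deltas": "0 0 -0.015 0;0 0 -0.04 0;0 0 -0.085 0;0 0.03 -0.13 0;0 0.07 -0.16 0"
}}

```text
t: 23.6
eef_pos: [0.4578, 0.2394, 0.235]
tool_rot: [-0.002, 0.999, 0.05, 0.002]
contact_force: [0.2, -1.1, 0.1]
gripper_width: 0.598
grasp_force: 0.0
```

Request:
{"fn": "send_rows", "kwargs": {
  "deltas": "0.008 0.045 -0.01 0;0.016 0.09 -0.01 0;0.024 0.135 -0.01 0;0.032 0.18 -0.01 0;0.04 0.22 -0.01 0"
}}

```text
t: 24.1
eef_pos: [0.5188, 0.0196, 0.2425]
tool_rot: [0.0, 0.999, 0.047, 0.001]
contact_force: [0.6, -0.3, -1.0]
gripper_width: 0.6
grasp_force: 0.0
```

```bash
cat > g.py <<'E'
from w import *
o=bot.get_obs();print(o["t"],o["eef_pos"],o["gripper_width"],o["contact_force"])
for c in ["wrist","scene","side"]:
    p=bot.read_camera(c)
    for n in ["tray_grip","tray_lip","gate_handle","gate_pointer","mark","spacer0_c","spacer1_c","mouth"]:
      for r in bot.landmark_of(p,n):
        X=r["xyz"]
        if r["confidence"]>.3 and (n[0]!="t" or np.hypot(*(X[:2]-np.array([.46,.28])))<.1): print(c,n,round(r["confidence"],2),np.round(X,3))
    if c=="wrist": cv2.imwrite("pics/gw_%.1f.png"%o["t"],p["img"][:,:,::-1])
E
python3 g.py; ls pics/gw*
```

```text
24.1 [0.51880519 0.01961209 0.24245955] 0.5996523439403398 [ 0.63745844 -0.28070351 -1.01304739]
wrist tray_grip 0.68 [0.451 0.304 0.074]
wrist tray_lip 0.67 [0.459 0.236 0.018]
wrist gate_handle 0.94 [ 0.548 -0.018  0.131]
wrist gate_handle 0.35 [ 0.564 -0.176  0.175]
wrist gate_pointer 0.9 [ 0.614 -0.059  0.085]
wrist mark 0.78 [0.61  0.021 0.084]
wrist mark 0.61 [ 0.543 -0.195  0.104]
wrist mark 0.55 [ 0.61  -0.174  0.099]
wrist spacer0_c 0.94 [ 0.574 -0.17   0.102]
wrist spacer1_c 0.8 [ 0.549 -0.166  0.094]
wrist mouth 0.63 [ 0.564 -0.178  0.175]
scene tray_grip 0.76 [0.45  0.306 0.071]
scene tray_lip 0.83 [0.462 0.236 0.026]
scene gate_handle 0.81 [ 0.549 -0.015  0.129]
scene gate_pointer 0.88 [ 0.617 -0.058  0.089]
scene mark 0.59 [0.614 0.013 0.088]
scene spacer0_c 0.48 [ 0.578 -0.169  0.095]
scene spacer1_c 0.41 [ 0.55  -0.169  0.097]
scene mouth 0.85 [ 0.563 -0.172  0.177]
side tray_grip 0.86 [0.454 0.306 0.073]
side tray_lip 0.89 [0.454 0.233 0.024]
side gate_handle 0.67 [ 0.55  -0.016  0.128]
side gate_pointer 0.97 [ 0.614 -0.058  0.087]
side mark 0.37 [0.615 0.012 0.086]
side spacer0_c 0.58 [ 0.551 -0.015  0.13 ]
side mouth 0.59 [ 0.563 -0.175  0.175]
pics/gw_24.1.png
```

Run:
```python
from w import *
a=cv2.imread("pics/gw_24.1.png"); cv2.imwrite("pics/c3.png",cv2.resize(a[40:300,360:640],(646,600),interpolation=2))
print(rel((.5495,-.0165,.118),(.096,-.995)))
```

```text
[ 2.720e+01  4.110e+01  1.229e+02 -1.000e-01]
```

View pics/c3.png

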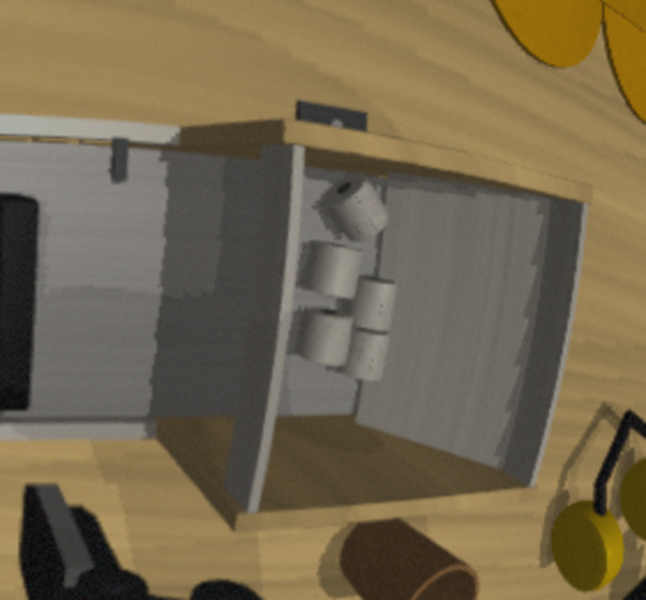

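All five spacers lie on the shut gate, at (355,210), (332,268), (375,303), (328,338) and (367,355). Now gripping the handle.

Request:
{"fn": "send_rows", "kwargs": {
  "deltas": "0.014 0.02 0.03 0;0.027 0.041 0.065 0;0.027 0.041 0.095 0;0.027 0.041 0.115 0;0.027 0.041 0.123 0"
}}

```text
t: 25.95
eef_pos: [0.548, -0.0166, 0.1157]
tool_rot: [-0.0, 0.999, 0.048, -0.002]
contact_force: [-0.5, 1.2, 0.1]
gripper_width: 0.6
grasp_force: 0.0
```

Request:
{"fn": "send_rows", "kwargs": {
  "deltas": "0 0 0 0;0 0 0 0;0 0 0 0;0 0 0 0;0 0 0 0",
  "claw": 0,
  "force": 60
}}

```text
t: 26.45
eef_pos: [0.5502, -0.0154, 0.1194]
tool_rot: [-0.0, 0.999, 0.048, 0.001]
contact_force: [-2.0, 2.7, 7.5]
gripper_width: 0.152
grasp_force: 60.5
```

Request:
{"fn": "send_rows", "kwargs": {
  "deltas": "0 0 0 0;0 -0.005 0 0;0 -0.015 0 0;0 -0.025 0 0;0 -0.035 0 0"
}}

```text
t: 26.95
eef_pos: [0.5474, 0.0153, 0.1194]
tool_rot: [0.002, 0.999, 0.046, 0.001]
contact_force: [-0.1, -7.3, 5.7]
gripper_width: 0.153
grasp_force: 60.5
```

```bash
python3 g.py | grep -E "handle|pointer|mark|^[0-9]"
```

```text
26.95 [0.54742314 0.01534237 0.11935646] 0.15332202201719872 [-0.14953308 -7.29743926  5.6514817 ]
wrist gate_handle 0.62 [0.548 0.015 0.128]
wrist gate_pointer 0.55 [ 0.611 -0.031  0.084]
wrist mark 0.89 [0.611 0.019 0.088]
scene gate_handle 0.73 [0.463 0.234 0.025]
scene gate_handle 0.6 [0.548 0.015 0.128]
scene mark 0.58 [0.613 0.011 0.087]
side gate_handle 0.61 [0.547 0.02  0.129]
side gate_pointer 0.78 [ 0.611 -0.028  0.085]
side mark 0.45 [0.612 0.018 0.083]
```

Request:
{"fn": "send_rows", "kwargs": {
  "deltas": "0 -0.008 0 0;0 -0.016 0 0;0 -0.024 0 0;0 -0.031 0 0;0 -0.034 0 0"
}}

```text
t: 28.8
eef_pos: [0.5445, 0.0483, 0.1194]
tool_rot: [0.002, 0.999, 0.046, 0.002]
contact_force: [1.4, -11.8, 6.8]
gripper_width: 0.151
grasp_force: 60.6
```

```bash
cat > m.py <<'E'
from w import *
o=bot.get_obs();print(o["t"],o["eef_pos"],o["gripper_width"],o["contact_force"])
pd=np.array([-.096,.995]);D=[]
for k in range(3):
  for c in ["wrist","scene","side"]:
    p=bot.read_camera(c); v={}
    for n in ["gate_pointer","mark"]:
      for r in bot.landmark_of(p,n):
        X=r["xyz"]
        if r["confidence"]>.3 and abs(X[0]-.613)<.02 and -.03<X[1]<.05: v[n]=X;break
    print(c,{n:(np.round(X,4),) for n,X in v.items()}, round(float((v["mark"]-v["gate_pointer"])[:2]@pd)*1000,1) if len(v)==2 else "")
    if k==0:
        T=np.array([.612,.015,.09]); u=wpix(p,T) if c=="wrist" else w2pix(p,T); u=u.astype(int); h=22 if c!="wrist" else 40
        im=p["img"][max(0,u[1]-h):u[1]+h,max(0,u[0]-h):u[0]+h]; D.append(cv2.resize(im,(266,266),interpolation=2))
cv2.imwrite("pics/m_%.1f.png"%o["t"],np.hstack(D)[:,:,::-1])
E
python3 m.py; ls pics/m_*
```

```text
28.8 [0.54447143 0.04831669 0.11935386] 0.15118137009055374 [  1.37380082 -11.7861314    6.82599222]Traceback (most recent call last):
  File "m.py", line 11, in <module>
    print(c,{n:(np.round(X,4),) for n,X in v.items()}, round(float((v["mark"]-v["gate_pointer"])[:2]@pd)*1000,1) if len(v)==2 else "")
                                                                    ~~~~~~~~~^~~~~~~~~~~~~~~~~~
TypeError: unsupported operand type(s) for -: 'list' and 'list'
ls: cannot access 'pics/m_*': No such file or directory
```

```bash
sed -i 's/X=r\["xyz"\]/X=np.array(r["xyz"])/' m.py; python3 m.py; ls pics/m_*; cp pics/m_* pics/mm.png
```

```text
28.95 [0.5444707 0.0481231 0.1193573] 0.15049147129319365 [  0.87935941 -10.06042958   6.81014661]
wrist {'gate_pointer': (array([0.6087, 0.0049, 0.0887]),), 'mark': (array([0.6132, 0.0184, 0.0851]),)} 13.0
scene {'gate_pointer': (array([0.609 , 0.0033, 0.0842]),), 'mark': (array([0.6117, 0.0127, 0.0839]),)} 9.1
side {'gate_pointer': (array([0.6049, 0.0024, 0.0843]),), 'mark': (array([0.6125, 0.0103, 0.0864]),)} 7.1
wrist {'gate_pointer': (array([0.6093, 0.003 , 0.0859]),)} 
scene {'gate_pointer': (array([0.6097, 0.0038, 0.0866]),), 'mark': (array([0.6156, 0.0129, 0.0869]),)} 8.5
side {'gate_pointer': (array([0.6069, 0.0038, 0.0863]),), 'mark': (array([0.6145, 0.0124, 0.085 ]),)} 7.8
wrist {'gate_pointer': (array([0.6075, 0.0019, 0.0864]),), 'mark': (array([0.6137, 0.0193, 0.0849]),)} 16.7
scene {'gate_pointer': (array([0.6113, 0.0018, 0.085 ]),), 'mark': (array([0.6105, 0.0011, 0.0851]),)} -0.6
side {'gate_pointer': (array([0.6086, 0.0027, 0.0863]),), 'mark': (array([0.6195, 0.0145, 0.0853]),)} 10.7
pics/m_28.9.png
```

View pics/mm.png

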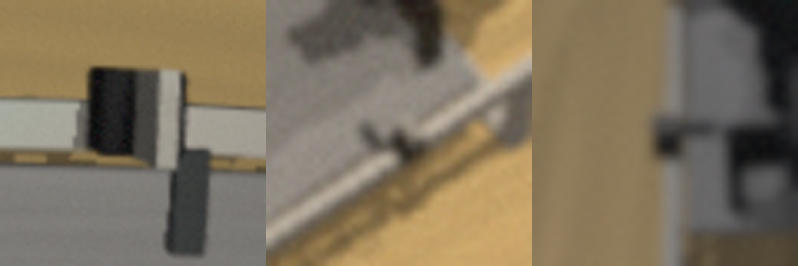

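Run:
```python
from w import *
p=bot.read_camera("wrist"); C=np.linalg.inv(p["camera_from_world"]); print("cam",np.round(C[:3,3],4),np.round(-C[:3,2],3))
T=np.array([.612,.015,.09]);u0=wpix(p,T).astype(int);print(u0)
crop=lambda X:np.round((wpix(p,X)-(u0-40))*266/80,0)
m=np.array([.564,-.1735]);pd=np.array([-.096,.995]);yd=np.array([.995,.096])
for z,y in [(.087,.062),(.085,.059),(.085,.066),(.085,.073),(.111,.059),(.111,.066),(.111,.073),(.098,.066)]:
    print(z,y,[(s,crop(np.r_[m+pd*s/1000+yd*y,z])) for s in (170,175,180,185,190,195,200)])
```

```text
cam [0.6202 0.0562 0.2548] [-0.295 -0.033 -0.955]
[391 134]
0.087 0.062 [(170, array([205., 160.])), (175, array([177., 159.])), (180, array([148., 158.])), (185, array([119., 157.])), (190, array([ 90., 156.])), (195, array([ 60., 156.])), (200, array([ 30., 155.]))]
0.085 0.059 [(170, array([201., 176.])), (175, array([173., 175.])), (180, array([145., 174.])), (185, array([116., 174.])), (190, array([ 87., 173.])), (195, array([ 58., 173.])), (200, array([ 28., 172.]))]
0.085 0.066 [(170, array([203., 135.])), (175, array([175., 134.])), (180, array([146., 133.])), (185, array([117., 132.])), (190, array([ 88., 131.])), (195, array([ 59., 131.])), (200, array([ 29., 130.]))]
0.085 0.073 [(170, array([204.,  94.])), (175, array([176.,  93.])), (180, array([147.,  92.])), (185, array([118.,  91.])), (190, array([89., 90.])), (195, array([59., 89.])), (200, array([29., 88.]))]
0.111 0.059 [(170, array([252., 197.])), (175, array([220., 196.])), (180, array([188., 195.])), (185, array([155., 195.])), (190, array([121., 194.])), (195, array([ 87., 193.])), (200, array([ 53., 193.]))]
0.111 0.066 [(170, array([255., 150.])), (175, array([223., 149.])), (180, array([190., 147.])), (185, array([157., 146.])), (190, array([123., 145.])), (195, array([ 89., 144.])), (200, array([ 54., 144.]))]
0.111 0.073 [(170, array([257., 102.])), (175, array([225., 101.])), (180, array([192.,  99.])), (185, array([158.,  98.])), (190, array([124.,  96.])), (195, array([90., 95.])), (200, array([55., 94.]))]
0.098 0.066 [(170, array([227., 142.])), (175, array([197., 141.])), (180, array([167., 140.])), (185, array([136., 139.])), (190, array([104., 138.])), (195, array([ 72., 137.])), (200, array([ 40., 137.]))]
```

The wrist crop (left panel) shows the blade's top at columns 157–182 and the pointer centred near 190. Corrected for height, that leaves about 10 mm to pull.

Request:
{"fn": "send_rows", "kwargs": {
  "deltas": "0 -0.003 0 0;0 -0.006 0 0;0 -0.009 0 0;0 -0.01 0 0;0 -0.01 0 0"
}}

```text
t: 30.85
eef_pos: [0.5436, 0.0574, 0.1194]
tool_rot: [0.003, 0.999, 0.046, 0.002]
contact_force: [1.1, -11.9, 6.3]
gripper_width: 0.148
grasp_force: 60.6
```

Request:
{"fn": "send_rows", "kwargs": {
  "deltas": "0 0 0 0;0 0 0 0;0 0 0 0;0 0 0 0;0 0 0 0"
}}

```text
t: 31.35
eef_pos: [0.5437, 0.0573, 0.1194]
tool_rot: [0.003, 0.999, 0.046, 0.002]
contact_force: [1.8, -10.7, 7.4]
gripper_width: 0.154
grasp_force: 60.6
```

```bash
cat > f.py <<'E'
from w import *
o=bot.get_obs();print(o["t"],o["eef_pos"],o["contact_force"])
p=bot.read_camera("wrist")
m=np.array([.564,-.1735]);pd=np.array([-.096,.995]);yd=np.array([.995,.096])
# rectify: top view planes z=.087 (pointer) and z=.111 (blade top), 8 px/mm, s 160..210, y 45..75
S,Y=np.meshgrid(np.arange(160,205,.15),np.arange(78,48,-.15)); out=[]
Cw=p["camera_from_world"]
for z in (.087,.111):
    P=np.stack([m[0]+pd[0]*S/1e3+yd[0]*Y/1e3,m[1]+pd[1]*S/1e3+yd[1]*Y/1e3,np.full_like(S,z)],-1)
    c=P@Cw[:3,:3].T+Cw[:3,3]; r=np.hypot(c[...,0],c[...,1]); th=np.arctan2(r,-c[...,2])
    im=cv2.remap(p["img"],(p["cx"]+p["fx"]*th*c[...,0]/r).astype(np.float32),(p["cy"]-p["fy"]*th*c[...,1]/r).astype(np.float32),1)
    im=cv2.resize(im,None,fx=2,fy=1.4)
    for s in range(160,205,5): cv2.putText(im,str(s),(int((s-160)/.15*2),10),0,.35,(255,0,0)); cv2.line(im,(int((s-160)/.15*2),12),(int((s-160)/.15*2),20),(255,0,0))
    out.append(im)
cv2.imwrite("pics/rect.png",np.vstack(out)[:,:,::-1])
for c in ["scene","side","wrist"]:
    q=bot.read_camera(c); print(c,[(round(r["confidence"],2),np.round(r["xyz"],3)) for n in("spacer0_c","gate_pointer","mark") for r in bot.landmark_of(q,n)[:3]])
E
python3 f.py
```

```text
31.35 [0.54367494 0.05733343 0.11935559] [  1.77947836 -10.71095195   7.3521868 ]
scene [(0.8, array([0.606, 0.011, 0.085])), (0.67, array([ 0.566, -0.192, -0.004])), (0.52, array([0.614, 0.012, 0.086]))]
side [(0.29, array([0.453, 0.236, 0.021])), (0.88, array([0.609, 0.018, 0.091])), (0.35, array([0.611, 0.015, 0.083]))]
wrist [(0.83, array([0.608, 0.014, 0.086])), (0.32, array([0.458, 0.236, 0.019])), (0.97, array([0.614, 0.017, 0.086]))]
```

View pics/rect.png

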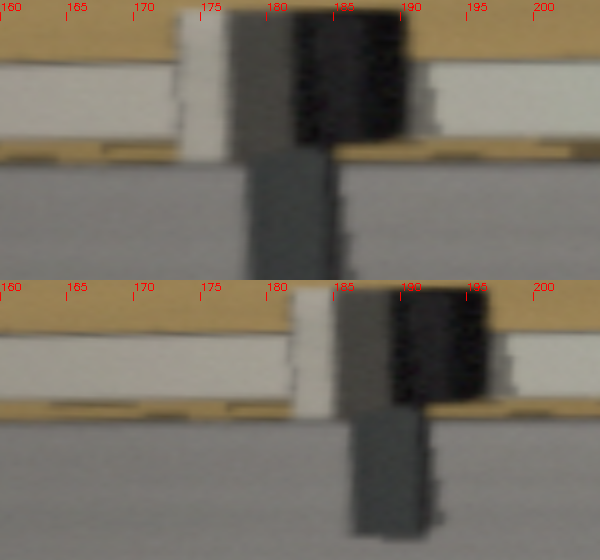

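Pointer is centred at 181.8 and the blade at 183.5 mm, so about 1.5 mm more. I've now viewed 11 pictures, one over the limit of 10, so the last checks will be numeric.

Request:
{"fn": "send_rows", "kwargs": {
  "deltas": "0 -0.0015 0 0;0 -0.0015 0 0;0 -0.0015 0 0;0 -0.0015 0 0;0 -0.0015 0 0"
}}

```text
t: 32.5
eef_pos: [0.5435, 0.0587, 0.1193]
tool_rot: [0.003, 0.999, 0.046, 0.002]
contact_force: [0.5, -9.9, 6.3]
gripper_width: 0.157
grasp_force: 60.6
```

Run:
```python
from w import *
o=bot.get_obs();print(o["t"],o["eef_pos"],o["contact_force"],o["grasp_force"])
m=np.array([.564,-.1735]);ax=np.array([.096,-.995]);ay=np.array([.995,.096])
for c in ["scene","side"]:
    p=bot.read_camera(c);d=p["depth"];v,u=np.mgrid[:400,:640]
    cam=np.stack([(u-p["cx"])/p["fx"]*d,-(v-p["cy"])/p["fy"]*d,-d,np.ones_like(d)],-1)
    W=(cam@np.linalg.inv(p["camera_from_world"]).T)[...,:3]
    x=(W[...,:2]-m)@ax;y=(W[...,:2]-m)@ay
    k=(abs(x)<.025)&(abs(y)<.058)&(d>0)&(W[...,2]<.14)
    print(c,k.sum(),np.histogram(W[...,2][k],[-.02,.0,.015,.035,.06,.08,.1,.12,.14]))
    for n in ["spacer0_c","gate_pointer","mark","tray_grip","cup","pot","tape"]:
        print(n,[(round(r["confidence"],2),np.round(r["xyz"],3)) for r in bot.landmark_of(p,n)[:5] if r["confidence"]>.3])
```

```text
32.5 [0.54351625 0.05867064 0.11934911] [ 0.53546815 -9.8930081   6.27507767] 60.62824308872223
scene 302 (array([  8, 148,  76,  56,   0,  14,   0,   0]), array([-0.02 ,  0.   ,  0.015,  0.035,  0.06 ,  0.08 ,  0.1  ,  0.12 ,
        0.14 ]))
spacer0_c []
gate_pointer [(0.59, array([0.609, 0.017, 0.087]))]
mark [(0.36, array([0.613, 0.012, 0.088]))]
tray_grip [(0.79, array([0.268, 0.35 , 0.076])), (0.74, array([0.628, 0.516, 0.074])), (0.66, array([0.452, 0.302, 0.069])), (0.64, array([0.45 , 0.509, 0.075])), (0.56, array([0.342, 0.152, 0.076]))]
cup [(0.92, array([ 0.383, -0.333, -0.   ])), (0.71, array([ 0.55 , -0.191,  0.015]))]
pot [(0.8, array([ 0.686,  0.343, -0.005]))]
tape [(0.78, array([ 0.721,  0.17 , -0.001]))]
side 9 (array([0, 0, 0, 9, 0, 0, 0, 0]), array([-0.02 ,  0.   ,  0.015,  0.035,  0.06 ,  0.08 ,  0.1  ,  0.12 ,
        0.14 ]))
spacer0_c []
gate_pointer [(0.83, array([0.609, 0.016, 0.084]))]
mark [(0.55, array([0.611, 0.011, 0.086]))]
tray_grip [(0.79, array([0.34 , 0.15 , 0.071])), (0.76, array([0.628, 0.518, 0.072])), (0.71, array([0.453, 0.305, 0.068])), (0.63, array([0.45 , 0.509, 0.073])), (0.59, array([0.273, 0.353, 0.073]))]
cup []
pot [(0.71, array([0.688, 0.342, 0.006]))]
tape [(0.89, array([ 0.725,  0.165, -0.002]))]
```

Run:
```python
from w import *
m=np.array([.564,-.1735]);ax=np.array([.096,-.995]);ay=np.array([.995,.096])
p=bot.read_camera("scene");d=p["depth"];v,u=np.mgrid[:400,:640]
cam=np.stack([(u-p["cx"])/p["fx"]*d,-(v-p["cy"])/p["fy"]*d,-d,np.ones_like(d)],-1)
W=(cam@np.linalg.inv(p["camera_from_world"]).T)[...,:3]
x=(W[...,:2]-m)@ax;y=(W[...,:2]-m)@ay
k=(abs(x)<.025)&(abs(y)<.058)&(d>0)&(W[...,2]<.14)&(W[...,2]>.07)
print(np.round(np.c_[u[k],v[k],1e3*x[k],1e3*y[k],1e3*W[...,2][k]]))
k=(abs(x)<.075)&(abs(y)<.06)&(d>0)&(W[...,2]<.12)
g=W[...,2][205:275,215:345]*1e3; kk=k[205:275,215:345]
r,c=np.where(kk); print(r.min(),r.max(),c.min(),c.max())
for i in range(r.min(),r.max()+1,2): print(" ".join("%3d"%g[i,j] if kk[i,j] else "  ." for j in range(c.min(),c.max()+1,2)))
```

```text
[[258. 235. -24. -55.  89.]
 [259. 236. -24. -49.  92.]
 [261. 239. -24. -38.  89.]
 [262. 240. -24. -32.  91.]
 [263. 242. -23. -25.  91.]
 [264. 243. -24. -21.  90.]
 [265. 244. -25. -16.  90.]
 [266. 246. -24.  -8.  91.]
 [267. 247. -24.  -3.  92.]
 [269. 250. -25.   6.  86.]
 [270. 251. -24.  12.  90.]
 [271. 252. -25.  17.  91.]
 [271. 253. -23.  20.  91.]
 [272. 254. -25.  22.  86.]]
21 69 18 65
  .   .   .   .   .   .   .   .   .   .   .   .   .   .   . 119   .   .   .   .   .   .   .   .
  .   .   .   .   .   .   .   .   .   .   .   .   .   . 111 114 118   .   .   .   .   .   .   .
  .   .   .   .   .   .   .   .   .   .   .   .   .   . 105 112 118   .   .   .   .   .   .   .
  .   .   .   .   .   .   .   .   .   .   .   .   .  94 101 107 112 117   .   .   .   .   .   .
  .   .   .   .   .   .   .   .   .   .   .   .   .  94 102 103 110 112 117   .   .   .   .   .
  .   .   .   .   .   .   .   .   .   .   .   .   .  91  94 101 105 113 115   .   .   .   .   .
  .   .   .   .   .   .   .   .   .   .   .   .   .   .  91 101 102 106 114 118 119   .   .   .
  .   .   .   .   .   .
[... 1004 characters left out ...]
   .   .   .   .   .   .   .
  .   .   .   .   .   .   . 114 108 101  96  21  27  23   .   .   .   .   .   .   .   .   .   .
  .   1   .   .   .   .   .   . 114 107  97  90   .   .   .   .   .   .   .   .   .   .   .   .
  .   .   3   .   .   .   .   .   . 113 105   .   .   .   .   .   .   .   .   .   .   .   .   .
  .   .   .   .   .   .   .   .   .   .   .   .   .   .   .   .   .   .   .   .   .   .   .   .
  .   .   .  -1   .   .   .   .   .   .   .   .   .   .   .   .   .   .   .   .   .   .   .   .
  .   .   .   .   5   .   .   .   .   .   .   .   .   .   .   .   .   .   .   .   .   .   .   .
  .   .   .   .   2   .   .   .   .   .   .   .   .   .   .   .   .   .   .   .   .   .   .   .
```

Throat is clear: the points at 90 mm are only the ramp edge, and a spacer shows in the carton. Handing in while holding.

```bash
python3 -c "
from station import bot
print(bot.hand_in())"
```

```text
the job is handed in; nothing more can be done
None
```

The job is handed in, though the interface returned no verdict: all five spacers were tipped into the hopper, the empty tray stands upright on the bench, and the gripper holds the gate within about 1 mm of the mark by my measurement; the throat reads clear with one spacer in view in the carton (the other four are inferred), and I viewed 11 pictures against the limit of 10.

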